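# Find the soft machine foot with a pin gauge

### The job

One of the film reader's three rubber feet has gone soft: take the gauge from its stand and press its pin into the middle of the rubber of one foot after another, with about 7 N and never more than 10 N, until you have pressed the one whose rubber sinks in much deeper. Then put the gauge back upright in its stand and set the soft foot upright in the orange tray, leaving the other two feet, the reel, the film box and the magnifier where they stand.

Things in the scene. Friction and masses are not known exactly. Their poses are not given: they have to be found in the camera images.
- gauge_center (a point): Centre of the loose hand gauge: upright black cylinder 28 mm across with yellow cap, on a round aluminium flange 44 mm across, 10 mm thick; 84 mm tall without its pin, 0.15 to 0.25 kg. This point is 42 mm above the flange's underside and below the cap's top; z points up the barrel. It starts upright in its stand, flange resting on the block, pin in the hole.
- pin_tip (a point): Tip of the gauge's sprung pin, a steel rod 8 mm across with a round end, which sticks out 20 mm below the flange's underside (62 mm below gauge_center) when fully out.
- pin (a joint): How far the gauge's pin is pushed up into the barrel, m: 0 fully out, 0.010 bottomed. Its spring takes 1.5 N per mm, no preload.
- stand_top (a point): Centre of the mouth of the hole in the gauge's stand, a fixed wooden block 80 x 80 mm, 35 mm high, with a vertical hole 25 mm wide right through; this point is on the block's top.
- tray: Orange discard tray, open, fixed to the desk, 190 mm (its x) by 170 mm (its y) outside, walls 4 mm thick and 30 mm high, floor about 4 mm thick; origin at the centre of its underside, z up.
- reel: Bystander: blue film reel lying flat, 90 mm across, 40 mm high; origin at the centre of its underside.
- film_box: Bystander: white film box 95 x 95 mm, 42 mm high; origin at the centre of its underside.
- loupe: Bystander: black magnifier standing on the desk, 40 mm across, 40 mm high; origin at the centre of its underside.
- foot_a_center (a point): Centre of one of three like-looking loose machine feet on the desk: a round steel cup 52 mm across, 40 mm high, about 0.3 kg, filled with a black rubber disc 41 mm across that stands 5 mm proud of the rim. This point is on the axis, 22 mm above the underside; the rubber's top is 45 mm above the underside. z points up. Pressing must show whether it is the soft one.
- rubber_a (a joint): How far the rubber of foot_a is pushed down into its cup, m: 0 at rest, at most 0.016. Sound rubber sinks about 1 mm per 5 N, soft rubber about 1 mm per 0.75 N; both spring back.
- foot_b_center (a point): Centre of one of three like-looking loose machine feet on the desk: a round steel cup 52 mm across, 40 mm high, about 0.3 kg, filled with a black rubber disc 41 mm across that stands 5 mm proud of the rim. This point is on the axis, 22 mm above the underside; the rubber's top is 45 mm above the underside. z points up. Pressing must show whether it is the soft one.
- rubber_b (a joint): How far the rubber of foot_b is pushed down into its cup, m: 0 at rest, at most 0.016. Sound rubber sinks about 1 mm per 5 N, soft rubber about 1 mm per 0.75 N; both spring back.
- foot_c_center (a point): Centre of one of three like-looking loose machine feet on the desk: a round steel cup 52 mm across, 40 mm high, about 0.3 kg, filled with a black rubber disc 41 mm across that stands 5 mm proud of the rim. This point is on the axis, 22 mm above the underside; the rubber's top is 45 mm above the underside. z points up. Pressing must show whether it is the soft one.
- rubber_c (a joint): How far the rubber of foot_c is pushed down into its cup, m: 0 at rest, at most 0.016. Sound rubber sinks about 1 mm per 5 N, soft rubber about 1 mm per 0.75 N; both spring back.
Mind the look-alikes: they are no part of the job. Leave any red look-alike of the part that bears foot_b_center alone. Leave any green look-alike of the part that bears gauge_center alone.

How it is judged:
On the way:
1. the gauge's pin has pressed the rubber of a foot in by more than 7 mm, which within 10 N only the soft one allows (at about 5.3 N) (((value of joint rubber_a above 0.007 m and value of joint pin above 0.0025 m and horizontal distance between gauge_center and foot_a_center below 0.016 m) or (value of joint rubber_b above 0.007 m and value of joint pin above 0.0025 m and horizontal distance between gauge_center and foot_b_center below 0.016 m) or (value of joint rubber_c above 0.007 m and value of joint pin above 0.0025 m and horizontal distance between gauge_center and foot_c_center below 0.016 m))), for 0.1 s.
At the end, for the whole second after the job is handed in: Gauge upright in its stand (within 12 mm of the hole, flange on the block), soft foot (known to the judge by its rubber sagging a fraction of a mm under its own weight) upright on the tray floor, both within 0.1 rad; the other feet, reel, box and magnifier within 20 mm of their starts (horizontal distance between gauge_center and stand_top below 0.012 m and z of gauge_center in the frame of stand_top below 0.046 m and angle between gauge_center's own z axis and vertical below 0.1 rad and ((value of joint rubber_a above 0.00013 m and x of foot_a_center in the frame of tray between -0.07 and 0.07 m and y of foot_a_center in the frame of tray between -0.06 and 0.06 m and z of foot_a_center in the frame of tray below 0.032 m and angle between foot_a_center's own z axis and vertical below 0.1 rad and distance of each of foot_b_center, foot_c_center from where it was at the start of the episode below 0.02 m) or (value of joint rubber_b above 0.00013 m and x of foot_b_center in the frame of tray between -0.07 and 0.07 m and y of foot_b_center in the frame of tray between -0.06 and 0.06 m and z of foot_b_center in the frame of tray below 0.032 m and angle between foot_b_center's own z axis and vertical below 0.1 rad and distance of each of foot_a_center, foot_c_center from where it was at the start of the episode below 0.02 m) or (value of joint rubber_c above 0.00013 m and x of foot_c_center in the frame of tray between -0.07 and 0.07 m and y of foot_c_center in the frame of tray between -0.06 and 0.06 m and z of foot_c_center in the frame of tray below 0.032 m and angle between foot_c_center's own z axis and vertical below 0.1 rad and distance of each of foot_a_center, foot_b_center from where it was at the start of the episode below 0.02 m)) and distance of each of reel, film_box, loupe from where it was at the start of the episode below 0.02 m); the robot touches nothing.
It fails at once if the pin is pressed into a foot with more than 10 N (contact force between gauge and foot_a above 10 N or contact force between gauge and foot_b above 10 N or contact force between gauge and foot_c above 10 N).
It fails at once if a second foot is carried off or knocked over (two feet moved more than 40 mm) (distance of each of foot_a_center, foot_b_center from where it was at the start of the episode above 0.04 m or distance of each of foot_b_center, foot_c_center from where it was at the start of the episode above 0.04 m or distance of each of foot_a_center, foot_c_center from where it was at the start of the episode above 0.04 m).
It fails at once if reel, film box or magnifier is shifted by more than 20 mm (distance of any of reel, film_box, loupe from where it was at the start of the episode above 0.02 m).
It also fails if it takes over 72 s, if anything falls off the work surface, if the arm or the gripper's body presses on something with over 40 N, if the wrist force passes 120 N, or if a joint passes its speed limit or range.

### The arm

A 7-joint arm with a two-finger parallel gripper is mounted at the origin on the work surface. World frame = base frame: x ahead of the robot, y to its left, z up, the work surface at z = 0. Lengths are in m, angles in rad, forces in N, time in s.
With the tool pointing down it reaches from about 0.425 to 0.95 m from the base axis. Payload 16.7 kg.
Tool frame: the origin (TCP) lies between the finger pads; the fingertips stand arm.tips_ahead ahead of it and the grasp point (between the pads) lies 8 mm behind it (arm.tips_ahead is the distance from the TCP to the fingertips, in m); z points along the fingers, y is the direction in which the jaws open and shut (so a half turn about z gives the same grasp; the last joint's range is limited). The gripper opens to 94 mm and grips with 3 to 60 N. Pads are 16 mm wide; open, the fingers measure 119 mm over their backs; the gripper's body (75 mm by 177 mm) begins 78 mm behind the grasp point.
Start: joints at [-1.28, 0.426, 0.074, 1.606, -0.034, 1.111, -0.067], TCP at [0.288, 0.61, 0.216] pointing down, gripper open.
Joint ranges: [-2.85, 2.85], [-0.5, 2.14], [-1.23, 1.37], [0.21, 2.46], [-1.02, 4.16], [0.16, 2.05], [-2.73, 2.73]. Speed limits (rad/s): [1.89, 1.89, 2.39, 2.39, 3.01, 3.01, 3.01].

### API

Orientations are given as a unit quaternion [w, x, y, z].
In Python, from plant import telemetry, imaging, finish_job, arm gives the robot as it stands.
- The arm moves only by the tool move_arm, never from a script. Its argument "plan" is a list of rows, each a list of 4 numbers: the shift along the tool's x, y, z in m, then the turn about the tool's z in rad. A call has 1 to 12 rows; each row shifts and turns the commanded pose from where the row before left it, along the tool's axes as they then stand; what a row does not reach is not made up. A row lasts 1/12 s, in which the tool goes at most 41.7 mm and 7.16 degrees, less where a joint would pass 70% of its speed; a pose out of reach is approached as far as the arm can. A call with a gripper value outside its range is refused whole. "jaw" is the opening, from 0 (shut) to 1 (fully open), set as the call begins (left out, the last holds). The fingers move at their own pace and stop on an object; the grip force is fixed at half the most. Time passes only in rows, so rows that do not move let the fingers close. It gives the time, the measured TCP pose, the force and the opening at its end, in the units of the state.
- telemetry.sense(): the state, without advancing time (a new reading comes with each control period).
- imaging.camera(name): name is "scene" or "top"; returns a dict with "img" (480x640x3 uint8, red, green, blue), "z_map" (480x640 float32, m along the optical axis (not along the pixel's ray), 0 where there is no reading), "camera_matrix" (3x3 intrinsics, pixels), "k1" (the pictures are not rectified: a ray, as slopes to the right and down, at radius r is drawn at 1 + k1 r^2 times it, then the intrinsics apply), "rvec" (rotation vector, rad) and "tvec" (3), from world to camera coordinates, as OpenCV has them. Camera axes: x right, y down, z forward; pixel columns grow to the right and rows downward; lengths in m; the calibration is good to about 2 mm. A picture is of the moment at which its call begins.
- finish_job(): hands the job in, once; it reports no verdict.
The state is a dict: "t": time; "joint_pos": joint angles; "joint_vel": joint speeds; "effort": joint torques, N m; "position": TCP position; "ee_rot": TCP orientation; "ft_force": force on the tool from outside, world axes, zero at the start; "torque": the same for the moment, N m; "finger_gap": finger opening in m.
Only numpy, scipy, OpenCV 4.12 (cv2) and the standard library are available. Lean on these libraries where they do the work, as an engineer would, in place of code of your own. Each camera call takes 0.05 s, during which the arm holds its last target. There are 200 camera calls.

## Working session

There is one attempt and no reset: what is moved stays moved. The work goes in short steps, Python scripts to look and compute and a tool call to move; the robot and the scene stay as the last step left them, time stands still between calls to the robot, and variables do not carry over. Pictures are saved under pics/ and viewed, about 8 in all and at most 12, crops included, and the job is handed in when it is done.

Besides the shell and the picture viewer there is one more tool, called after "Emit:" as a command line: name --pt "numbers of a row" for each row, then --argument value for the rest. move_arm: Moves the arm, as the interface text tells. Its arguments: {"type":"object","properties":{"plan":{"type":"array"},"jaw":{"type":"number"}},"required":["plan"]}

```bash
mkdir -p pics; ls
cat > h.py <<'E'
import numpy as np, cv2
from plant import telemetry, imaging, finish_job, arm
def cam(n):
    c=imaging.camera(n); c['R']=cv2.Rodrigues(np.array(c['rvec'],float))[0]; return c
def world(c):
    K=c['camera_matrix'];k=c['k1']
    v,u=np.mgrid[:480,:640]
    x=(u-K[0][2])/K[0][0]; y=(v-K[1][2])/K[1][1]
    rd=np.hypot(x,y); r=rd.copy()
    for _ in range(20): r=rd/(1+k*r*r)
    s=np.where(rd>0,r/np.maximum(rd,1e-9),1)
    z=c['z_map']; P=np.stack([x*s*z,y*s*z,z],-1)
    W=(P-np.array(c['tvec']).reshape(3))@c['R']; W[z==0]=np.nan
    return W
def save(n,img): cv2.imwrite('pics/'+n,np.ascontiguousarray(img[:,:,::-1]))
E
python3 - <<'E'
from h import *
print({k:np.round(v,3) for k,v in telemetry.sense().items()}, arm.tips_ahead)
for n in('top','scene'):
    c=cam(n); save(n+'0.png',c['img']); W=world(c); np.save(n+'0.npy',W); np.save(n+'0i.npy',c['img'])
    print(n,c['camera_matrix'],c['k1'],-c['R'].T@np.array(c['tvec']).reshape(3))
E
```

```text
pics
{'t': np.float64(0.0), 'joint_pos': array([-1.279,  0.427,  0.074,  1.607, -0.034,  1.111, -0.067]), 'joint_vel': array([ 0.001, -0.002,  0.   ,  0.   ,  0.002,  0.001,  0.   ]), 'effort': array([ 3.0000e-03, -9.3582e+01,  3.6680e+00, -4.5417e+01, -4.9000e-02,
        2.1000e-02,  0.0000e+00]), 'position': array([0.288, 0.61 , 0.216]), 'ee_rot': array([-0.   ,  0.219,  0.976, -0.001]), 'ft_force': array([0.311, 0.342, 0.221]), 'torque': array([-0.026,  0.027, -0.017]), 'finger_gap': np.float64(0.094)} 0.011
top [[550.49537996   0.         320.31930896]
 [  0.         550.49537996 235.12058316]
 [  0.           0.           1.        ]] 0.025066030558079797 [ 0.47384043 -0.01567538  0.95434067]
scene [[586.56407627   0.         325.2709944 ]
 [  0.         586.56407627 248.98041315]
 [  0.           0.           1.        ]] -0.06709844341424928 [1.13575509 0.44295715 0.95748155]
```

View pics/top0.png

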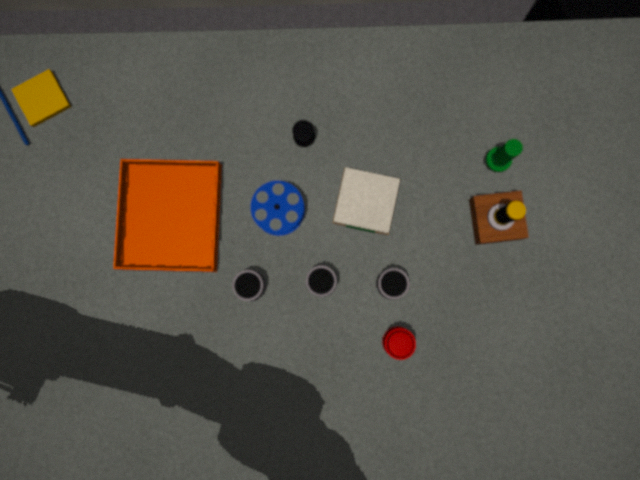

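View pics/scene0.png

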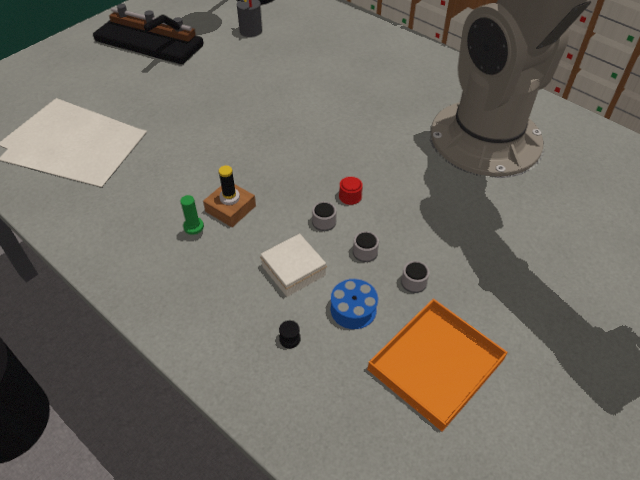

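The top view shows the tray (168,215), feet (248,284), (322,280) and (393,282), gauge cap (515,210), the green look-alike (505,155), the red one (400,343), reel (277,207), box (366,200) and loupe (304,133). Next I'll measure positions from depth.

Run:
```python
from h import *
W=np.load('top0.npy')
def reg(n,u,v,r,z0,z1):
    p=W[v-r:v+r,u-r:u+r].reshape(-1,3); p=p[(p[:,2]>z0)&(p[:,2]<z1)]
    xy=p[:,:2].astype(np.float32)
    if len(xy)<4: print(n,'few');return
    (c,rad)=cv2.minEnclosingCircle(xy)
    print(n,len(p),'med',np.round(np.median(p,0),4),'circ',np.round(c,4),round(rad,4),'mean',np.round(p.mean(0),4),'minrect',cv2.minAreaRect(xy))
for n,u,v in(('f1',248,284),('f2',322,280),('f3',393,282)):
    reg(n+'rub',u,v,24,.0425,.05); reg(n+'all',u,v,24,.035,.05)
reg('cap',513,210,16,.105,.14)
reg('flange',503,213,28,.040,.052)
reg('block',498,217,40,.030,.0385)
reg('tray',168,215,65,.024,.036)
reg('trayfloor',168,215,40,-.01,.02)
reg('reel',277,207,35,.034,.05);reg('box',366,200,42,.035,.05);reg('loupe',304,133,20,.03,.05);reg('red',400,343,24,.03,.07);reg('green',505,155,30,.07,.2)
reg('desk',450,300,20,-.02,.02)
S=np.load('scene0.npy');p=S[150:225,195:265].reshape(-1,3)
for a,b in((.105,.14),(.06,.1),(.039,.05)):
    q=p[(p[:,2]>a)&(p[:,2]<b)&(p[:,1]>-.45)];print('scene',a,len(q),np.round(np.nanmean(q,0),4),np.round(np.ptp(q,axis=0),4))
for n,u,v in(('f1',415,275),('f2',366,245),('f3',324,214)):
    q=S[v-20:v+20,u-20:u+20].reshape(-1,3);q=q[(q[:,2]>.042)&(q[:,2]<.05)];print('s',n,len(q),np.round(q.mean(0),4),np.round((q.max(0)+q.min(0))/2,4))
```

```text
f1rub 419 med [0.489  0.1253 0.0447] circ [0.4891 0.1256] 0.0245 mean [0.4888 0.1253 0.0448] minrect ((0.4887159466743469, 0.12425455451011658), (0.04437871649861336, 0.039854735136032104), 76.68529510498047)
f1all 706 med [0.4893 0.1252 0.0434] circ [0.4893 0.1256] 0.026 mean [0.4894 0.1252 0.0428] minrect ((0.4890291094779968, 0.1251583993434906), (0.05071576312184334, 0.04997415840625763), 62.22032165527344)
f2rub 420 med [0.4939 0.0032 0.0448] circ [0.4939 0.0037] 0.0247 mean [0.4942 0.0034 0.0449] minrect ((0.4925820231437683, 0.001435728743672371), (0.04272114485502243, 0.04347170516848564), 4.4917192459106445)
f2all 689 med [0.494  0.0033 0.0436] circ [0.4942 0.0034] 0.0259 mean [0.4941 0.0034 0.0429] minrect ((0.4943728744983673, 0.0036081187427043915), (0.050383370369672775, 0.04920604079961777), 44.1314811706543)
f3rub 412 med [ 0.4882 -0.1169  0.0446] circ [ 0.4897 -0.1169] 0.0233 mean [ 0.4879 -0.1167  0.0448] minrect ((0.4888235330581665, -0.11862459778785706), (0.039736028760671616, 0.04329640418291092), 22.119794845581055)
f3all 709 med [ 0.4882 -0.1165  0.0433] circ [
[... 2197 characters left out ...]
3962912559509, -0.3018557131290436), (0.028733551502227783, 0.02855701372027397), 49.78734588623047)
desk 1591 med [ 4.599e-01 -2.153e-01 -2.000e-04] circ [ 0.4596 -0.2153] 0.0475 mean [ 4.596e-01 -2.153e-01 -2.000e-04] minrect ((0.4596521258354187, -0.21550576388835907), (0.06847044825553894, 0.06647314876317978), 88.99349212646484)
scene 0.105 152 [ 0.5982 -0.292   0.1159] [0.0302 0.0295 0.0158]
scene 0.06 202 [ 0.6096 -0.2869  0.0789] [0.1097 0.0243 0.0396]
scene 0.039 167 [ 0.6103 -0.2864  0.0441] [0.1387 0.0721 0.0109]
s f1 260 [0.4909 0.1289 0.0448] [0.4919 0.1286 0.0459]
s f2 245 [0.4966 0.0063 0.0448] [0.4985 0.0056 0.0457]
s f3 218 [ 0.4902 -0.1129  0.0446] [ 0.4891 -0.1134  0.0459]
```

Emit:
move_arm --pt "0 0 0 -0.11" --pt "0 0 0 -0.11" --pt "0 0 0 -0.11" --pt "0 0 0 -0.11" --pt "-0.01 -0.03 0 0" --pt "-0.01 -0.03 0 0" --pt "-0.01 -0.03 0 0" --pt "-0.01 -0.03 0 0" --pt "-0.01 -0.03 0 0" --pt "-0.01 -0.03 0 0" --pt "-0.01 -0.03 0 0" --pt "-0.01 -0.03 0 0" --jaw 0.8

```text
t: 1.1
position: [0.368, 0.3687, 0.2163]
ee_rot: [-0.0, 0.0, 1.0, -0.0]
ft_force: [1.6, 0.9, 0.4]
finger_gap: 0.0751
```

Emit:
move_arm --pt "-0.011 -0.034 0 0" --pt "-0.011 -0.034 0 0" --pt "-0.011 -0.034 0 0" --pt "-0.011 -0.034 0 0" --pt "-0.011 -0.034 0 0" --pt "-0.011 -0.034 0 0" --pt "-0.011 -0.034 0 0" --pt "-0.011 -0.034 0 0" --pt "-0.011 -0.034 0 0" --pt "-0.011 -0.034 0 0" --pt "-0.011 -0.034 0 0" --pt "-0.011 -0.034 0 0"

```text
t: 2.1
position: [0.4995, -0.0395, 0.2165]
ee_rot: [0.0, 0.0, 1.0, 0.0]
ft_force: [0.9, -0.2, 0.3]
finger_gap: 0.0753
```

Emit:
move_arm --pt "-0.012 -0.032 0 0" --pt "-0.012 -0.032 0 0" --pt "-0.012 -0.032 0 0" --pt "-0.012 -0.032 0 0" --pt "-0.012 -0.032 0 0" --pt "-0.012 -0.032 0 0" --pt "-0.012 -0.032 0 0" --pt "-0.011 -0.032 0 0" --pt "0 0 0 0"

```text
t: 2.85
position: [0.594, -0.3002, 0.2159]
ee_rot: [-0.0, 0.003, 1.0, -0.002]
ft_force: [-0.4, -0.3, -0.0]
finger_gap: 0.0755
```

Run:
```python
from h import *
s=telemetry.sense();print(s['position'],s['ee_rot'],s['ft_force'])
c=cam('scene');save('s1.png',cv2.resize(c['img'][80:280,140:380],None,fx=3,fy=3)[:600,:720])
W=world(c);P=s['position']
```

```text
[ 0.59404175 -0.30015553  0.2159155 ] [-4.45352451e-04  2.87101840e-03  9.99994616e-01 -1.52555632e-03] [-0.42266895 -0.2651429  -0.02192707]
```

View pics/s1.png

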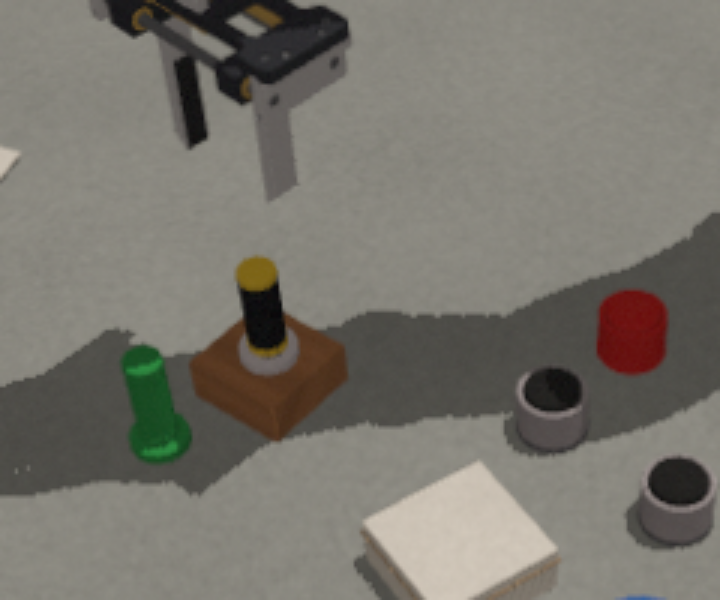

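Gripper hovers over the stand, fingers at crop (190,110)/(280,150) straddling the gauge (262,310). I'll descend with a small y correction.

Emit:
move_arm --pt "0 0.005 0.01 0" --pt "0 0 0.02 0" --pt "0 0 0.025 0" --pt "0 0 0.025 0" --pt "0 0 0.025 0" --pt "0 0 0.02 0" --pt "0 0 0.01 0" --pt "0 0 0 0" --pt "0 0 0 0"

```text
t: 3.65
position: [0.5943, -0.2879, 0.0816]
ee_rot: [-0.0, 0.0, 1.0, 0.0]
ft_force: [0.0, -0.2, 0.7]
finger_gap: 0.0752
```

Emit:
move_arm --pt "0 0 0 0" --pt "0 0 0 0" --pt "0 0 0 0" --pt "0 0 0 0" --pt "0 0 0 0" --pt "0 0 0 0" --pt "0 0 0 0" --pt "0 0 0 0" --jaw 0

```text
t: 4.32
position: [0.5942, -0.2891, 0.0816]
ee_rot: [0.0, 0.001, 1.0, -0.0]
ft_force: [0.5, 0.5, -0.8]
finger_gap: 0.0281
```

Emit:
move_arm --pt "0 0 -0.008 0" --pt "0 0 -0.015 0" --pt "0 0 -0.025 0" --pt "0 0 -0.025 0" --pt "0 0 -0.015 0" --pt "0 0 -0.005 0" --pt "0.01 0.016 0 0" --pt "0.018 0.03 0 0" --pt "0.02 0.032 0 0" --pt "0.02 0.032 0 0" --pt "0.02 0.032 0 0" --pt "0.018 0.03 0 0"

```text
t: 5.32
position: [0.4864, -0.1151, 0.1738]
ee_rot: [-0.001, 0.0, 1.0, 0.0]
ft_force: [-0.4, 1.2, -1.6]
finger_gap: 0.028
```

Emit:
move_arm --pt "0 0 0.01 0" --pt "0 0 0.02 0" --pt "0 0 0.015 0" --pt "0 0 0.005 0" --pt "0 0 0 0" --pt "0 0 0 0" --pt "0 0 0 0"

```text
t: 5.9
position: [0.4887, -0.117, 0.1251]
ee_rot: [0.0, 0.001, 1.0, -0.0]
ft_force: [-0.2, -0.6, -2.4]
finger_gap: 0.0278
```

Run:
```python
from h import *
print(telemetry.sense()['position'],telemetry.sense()['ft_force'])
c=cam('scene');save('s2.png',cv2.resize(c['img'][120:280,230:430],None,fx=3,fy=3))
print(telemetry.sense()['ft_force'])
```

```text
[ 0.48873933 -0.11699386  0.1250899 ] [-0.21841594 -0.56269067 -2.35351691]
[-0.12252517  0.40463534 -1.96338361]
```

View pics/s2.png

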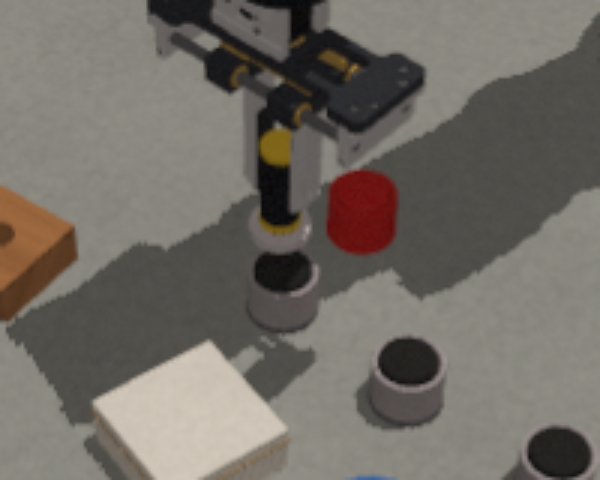

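The gauge hangs upright over foot f3 (crop 283,270). I'll approach slowly.

Emit:
move_arm --pt "0 0 0.003 0" --pt "0 0 0.003 0" --pt "0 0 0.003 0" --pt "0 0 0.003 0" --pt "0 0 0.002 0" --pt "0 0 0.001 0" --pt "0 0 0.001 0" --pt "0 0 0 0" --pt "0 0 0 0" --pt "0 0 0 0"

```text
t: 6.78
position: [0.4884, -0.1168, 0.1086]
ee_rot: [0.0, 0.0, 1.0, -0.0]
ft_force: [-1.5, 0.6, -0.4]
finger_gap: 0.0282
```

Emit:
move_arm --pt "0 0 0.001 0" --pt "0 0 0.001 0" --pt "0 0 0.0005 0" --pt "0 0 0 0" --pt "0 0 0 0" --pt "0 0 0 0"

```text
t: 7.28
position: [0.4884, -0.1167, 0.106]
ee_rot: [0.0, 0.0, 1.0, -0.0]
ft_force: [-0.9, -0.2, 0.2]
finger_gap: 0.0283
```

Run:
```python
from h import *
for i in range(5):
    s=telemetry.sense(); print(s['position'],s['ft_force']); imaging.camera('top')
```

```text
[ 0.48842981 -0.1167349   0.10604189] [-0.87961838 -0.17256424  0.24080159]
[ 0.48841869 -0.11673733  0.10602537] [-0.0755398  -0.40405123  0.32765963]
[ 0.48841069 -0.11676155  0.1060307 ] [0.21959054 0.30922131 0.90198848]
[ 0.48838114 -0.11671802  0.10600907] [-0.57017494  0.33631235  0.99231543]
[ 0.48839322 -0.11671156  0.10601751] [ 0.15658222 -0.03423718  0.76055551]
```

2.8 N at 5.6 mm matches the soft combination of 0.5 N/mm; sound rubber would give 6.4 N. I'll press on, checking halfway.

Emit:
move_arm --pt "0 0 0.001 0" --pt "0 0 0.001 0" --pt "0 0 0.001 0" --pt "0 0 0.001 0" --pt "0 0 0 0" --pt "0 0 0 0" --pt "0 0 0 0"

```text
t: 8.12
position: [0.4884, -0.1168, 0.102]
ee_rot: [0.0, 0.0, 1.0, -0.0]
ft_force: [-1.0, 0.1, 2.4]
finger_gap: 0.0283
```

Emit:
move_arm --pt "0 0 0.001 0" --pt "0 0 0.001 0" --pt "0 0 0.001 0" --pt "0 0 0.001 0" --pt "0 0 0 0" --pt "0 0 0 0" --pt "0 0 0 0"

```text
t: 8.7
position: [0.4884, -0.1168, 0.098]
ee_rot: [0.0, 0.0, 1.0, -0.0]
ft_force: [-0.6, 0.6, 5.0]
finger_gap: 0.0279
```

Run:
```python
from h import *
for i in range(5):
    s=telemetry.sense(); print(s['position'],s['ft_force']); c=imaging.camera('scene')
save('s3.png',cv2.resize(c['img'][120:280,230:430],None,fx=3,fy=3))
```

```text
[ 0.48843271 -0.11676569  0.09803383] [-0.5801993   0.60026981  4.99875789]
[ 0.48838257 -0.11673922  0.09801864] [0.03124255 0.28328507 5.30992362]
[ 0.48839746 -0.11675195  0.09802336] [-0.31115987 -0.11204816  5.1278607 ]
[ 0.48839817 -0.11675451  0.09802506] [-1.23954614  0.08372632  5.10208698]
[ 0.48838861 -0.11673882  0.09802577] [-1.4196775  -0.07864172  5.09180409]
```

About 7.2 N at 13.6 mm of travel, so the rubber is in roughly 8.8 mm: f3 is the soft one. Now I'll return the gauge.

Emit:
move_arm --pt "0 0 -0.004 0" --pt "0 0 -0.008 0" --pt "0 0 -0.016 0" --pt "0 0 -0.02 0" --pt "0 0 -0.02 0" --pt "0 0 -0.01 0" --pt "-0.01 -0.016 0 0" --pt "-0.018 -0.03 0 0" --pt "-0.02 -0.033 0 0" --pt "-0.02 -0.033 0 0" --pt "-0.02 -0.033 0 0" --pt "-0.0186 -0.033 0 0"

```text
t: 9.95
position: [0.5956, -0.296, 0.1756]
ee_rot: [-0.0, -0.0, 1.0, 0.0]
ft_force: [0.1, 0.3, -0.5]
finger_gap: 0.0278
```

Emit:
move_arm --pt "0 0 0.008 0" --pt "0 0 0.014 0" --pt "0 0 0.016 0" --pt "0 0 0.012 0" --pt "0 0 0.005 0" --pt "0 0 0 0" --pt "0 0 0 0"

```text
t: 10.53
position: [0.5948, -0.2944, 0.1212]
ee_rot: [-0.0, 0.0, 1.0, 0.0]
ft_force: [1.3, 0.9, -1.1]
finger_gap: 0.0281
```

Run:
```python
from h import *
print(telemetry.sense()['position'],telemetry.sense()['ft_force'])
c=cam('scene');save('s4.png',cv2.resize(c['img'][110:260,150:350],None,fx=4,fy=4))
```

```text
[ 0.59480316 -0.29435721  0.12115316] [ 1.28958277  0.85498439 -1.07166581]
```

View pics/s4.png

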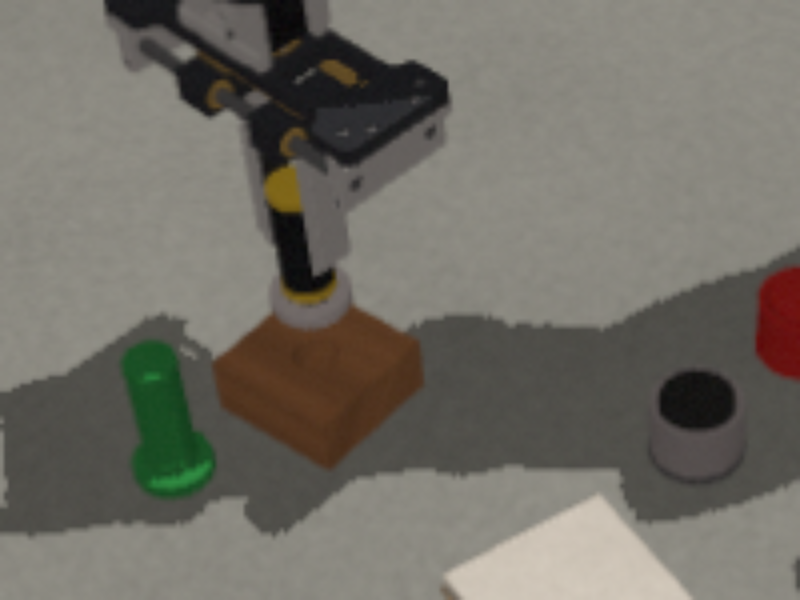

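The gauge is above the block; the hole is at crop (318,352) and partly visible. I'll project the expected points to check alignment.

Run:
```python
from h import *
c=cam('scene'); W=world(c)
pts=np.array([[.5948,-.2944,z] for z in(.0546,.0746,.0846,.1586)]+[[.5948,-.2944,.035]])
# k1 r^2 model equals OpenCV radial k1
uv=cv2.projectPoints(pts,np.array(c['rvec'],float),np.array(c['tvec'],float),np.array(c['camera_matrix']),np.array([c['k1'],0,0,0,0.]))[0][:,0]
print('crop px',(uv-[150,110])*4)
p=W[110:260,150:300].reshape(-1,3)
b=p[(p[:,2]>.031)&(p[:,2]<.0385)&(p[:,1]<-.2)];print(cv2.minAreaRect(b[:,:2].astype(np.float32)))
f=p[(p[:,2]>.0815)&(p[:,2]<.09)&(p[:,1]<-.25)&(p[:,0]>.55)&(p[:,0]<.65)];print('flange',len(f),f.mean(0),cv2.minEnclosingCircle(f[:,:2].astype(np.float32)))
print(W[198,229])
```

```text
crop px [[315.652024   324.85494952]
 [311.33276498 298.3450882 ]
 [309.13591855 284.84705553]
 [292.06427199 179.61247984]
 [319.79107652 350.22306917]]
((0.6342384815216064, -0.2925761938095093), (0.15905967354774475, 0.08450287580490112), 4.229593276977539)
flange 133 [ 0.60150734 -0.28731476  0.08468539] ((0.5963006615638733, -0.29246416687965393), 0.023230360820889473)
[ 0.58959731 -0.30522745  0.02215906]
```

Aligned within a millimetre or so. Lower and release.

Emit:
move_arm --pt "0 0 0.006 0" --pt "0 0 0.01 0" --pt "0 0 0.01 0" --pt "0 0 0.007 0" --pt "0 0 0.004 0" --pt "0 0 0.001 0" --pt "0 0 0.001 0" --pt "0 0 0 0" --pt "0 0 0 0"

```text
t: 11.38
position: [0.595, -0.2949, 0.0822]
ee_rot: [0.0, 0.0, 1.0, -0.0]
ft_force: [1.0, 0.1, -2.3]
finger_gap: 0.0279
```

Emit:
move_arm --pt "0 0 0.0005 0" --pt "0 0 0 0" --pt "0 0 0 0"

```text
t: 11.63
position: [0.5949, -0.2948, 0.0816]
ee_rot: [0.0, 0.0, 1.0, -0.0]
ft_force: [-0.1, 0.5, -1.2]
finger_gap: 0.0278
```

Emit:
move_arm --pt "0 0 0 0" --pt "0 0 0 0" --pt "0 0 0 0" --pt "0 0 0 0" --pt "0 0 0 0" --pt "0 0 0 0" --jaw 0.85

```text
t: 12.13
position: [0.5948, -0.2948, 0.0815]
ee_rot: [0.0, 0.0, 1.0, -0.0]
ft_force: [1.2, -0.4, -0.3]
finger_gap: 0.0646
```

Emit:
move_arm --pt "0 0 -0.01 0" --pt "0 0 -0.02 0" --pt "0 0 -0.025 0" --pt "0 0 -0.025 0" --pt "0 0 -0.015 0" --pt "0.01 0.016 0 0" --pt "0.018 0.03 0 0" --pt "0.02 0.033 0 0" --pt "0.02 0.033 0 0" --pt "0.02 0.033 0 0" --pt "0.018 0.033 0 0" --pt "0 0 0 0"

```text
t: 13.13
position: [0.4863, -0.1113, 0.1768]
ee_rot: [-0.001, -0.002, 1.0, 0.001]
ft_force: [1.5, -0.6, 0.6]
finger_gap: 0.08
```

Run:
```python
from h import *
print(telemetry.sense()['position'],telemetry.sense()['ft_force'])
c=cam('top');W=world(c);save('t5.png',cv2.resize(c['img'][120:320,200:560],None,fx=2,fy=2))
p=W[180:250,465:535].reshape(-1,3);q=p[(p[:,2]>.112)&(p[:,2]<.14)&(p[:,0]<.64)];print('cap',len(q),q.mean(0) if len(q) else '',np.nanmax(q[:,2]) if len(q) else '')
c=cam('scene');W=world(c);p=W[150:225,195:265].reshape(-1,3)
for a,b in((.112,.14),(.046,.07),(.041,.046)):
    q=p[(p[:,2]>a)&(p[:,2]<b)&(p[:,1]<-.25)&(p[:,0]<.64)];print('scene',a,len(q),q.mean(0))
save('s5.png',cv2.resize(c['img'][110:260,150:350],None,fx=3,fy=3))
```

```text
[ 0.48632233 -0.11134476  0.17682081] [ 1.54473117 -0.59088478  0.6092343 ]
cap 221 [ 0.59739699 -0.29511822  0.11843266] 0.12152491774174282
scene 0.112 122 [ 0.59743281 -0.29296288  0.11782951]
scene 0.046 116 [ 0.60221078 -0.28681206  0.0566538 ]
scene 0.041 106 [ 0.6012475  -0.28677554  0.04368947]
```

View pics/s5.png

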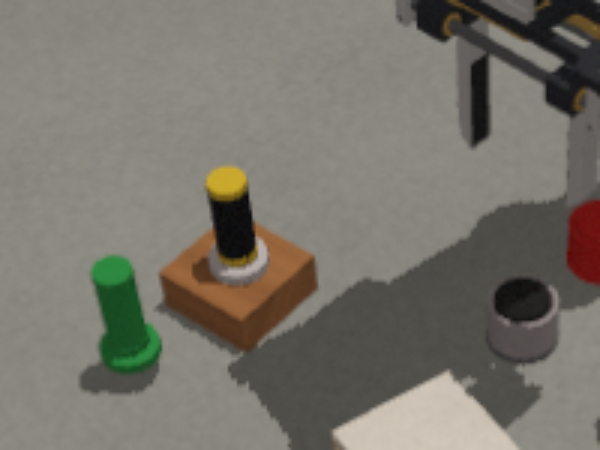

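The gauge is upright and seated in the stand (crop 235,220), and the gripper is over f3. Grasp the foot.

Emit:
move_arm --pt "0 0 0.01 0" --pt "0 0 0.02 0" --pt "0 0 0.03 0" --pt "0 0 0.03 0" --pt "0 0 0.025 0" --pt "0 0 0.02 0" --pt "0 0 0.012 0" --pt "0 0 0.007 0" --pt "0 0 0 0" --pt "0 0 0 0"

```text
t: 14.07
position: [0.489, -0.1178, 0.0223]
ee_rot: [-0.0, 0.001, 1.0, -0.0]
ft_force: [0.2, -0.2, 0.2]
finger_gap: 0.0798
```

Emit:
move_arm --pt "0 0 0 0" --pt "0 0 0 0" --pt "0 0 0 0" --pt "0 0 0 0" --pt "0 0 0 0" --pt "0 0 0 0" --pt "0 0 0 0" --jaw 0

```text
t: 14.65
position: [0.4893, -0.1164, 0.0229]
ee_rot: [0.0, 0.0, 1.0, 0.0]
ft_force: [-1.2, 2.6, 8.0]
finger_gap: 0.0514
```

Emit:
move_arm --pt "0 0 -0.005 0" --pt "0 0 -0.01 0" --pt "0 0 -0.02 0" --pt "0 0 -0.03 0" --pt "0 0 -0.03 0" --pt "0 0 -0.015 0" --pt "0 0 0 0" --pt "0 0 0 0"

```text
t: 15.32
position: [0.4893, -0.1165, 0.1334]
ee_rot: [0.001, 0.0, 1.0, 0.0]
ft_force: [-0.9, 0.2, -3.9]
finger_gap: 0.0518
```

Emit:
move_arm --pt "-0.005 0.016 0 0" --pt "-0.01 0.03 0 0" --pt "-0.012 0.036 0 0" --pt "-0.012 0.036 0 0" --pt "-0.012 0.036 0 0" --pt "-0.012 0.036 0 0" --pt "-0.012 0.036 0 0" --pt "-0.012 0.036 0 0" --pt "-0.012 0.036 0 0" --pt "-0.012 0.036 0 0" --pt "-0.01 0.032 0 0" --pt "-0.005 0.02 0 0"

```text
t: 16.32
position: [0.6147, 0.2731, 0.1302]
ee_rot: [-0.001, -0.001, 1.0, -0.0]
ft_force: [-0.8, -0.4, -3.8]
finger_gap: 0.0521
```

Emit:
move_arm --pt "-0.008 0 0.01 0" --pt "0 0 0.02 0" --pt "0 0 0.02 0" --pt "0 0 0.015 0" --pt "0 0 0.005 0" --pt "0 0 0 0" --pt "0 0 0 0"

```text
t: 16.9
position: [0.6233, 0.2686, 0.0621]
ee_rot: [-0.0, 0.001, 1.0, -0.0]
ft_force: [-0.3, -1.0, -3.1]
finger_gap: 0.052
```

Run:
```python
from h import *
print(telemetry.sense()['position'],telemetry.sense()['ft_force'])
c=cam('scene');save('s6.png',cv2.resize(c['img'][220:440,330:530],None,fx=2.7,fy=2.7))
```

```text
[0.62325917 0.2685609  0.06213918] [-0.33791648 -0.95478325 -3.05995023]
```

View pics/s6.png

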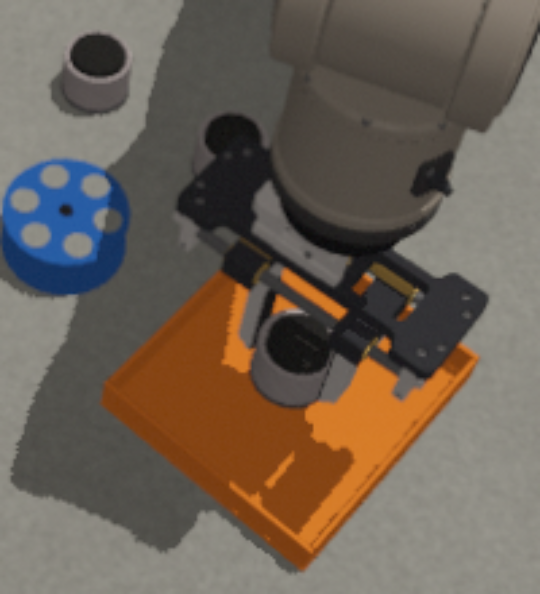

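Foot held upright over the tray (crop 293,360), with room for the fingers. Lower it.

Emit:
move_arm --pt "0 0 0.006 0" --pt "0 0 0.01 0" --pt "0 0 0.009 0" --pt "0 0 0.005 0" --pt "0 0 0.003 0" --pt "0 0 0.001 0" --pt "0 0 0 0" --pt "0 0 0 0"

```text
t: 17.62
position: [0.6235, 0.2691, 0.0286]
ee_rot: [0.0, 0.0, 1.0, 0.0]
ft_force: [0.4, -0.3, -2.9]
finger_gap: 0.0514
```

Emit:
move_arm --pt "0 0 0.001 0" --pt "0 0 0.0005 0" --pt "0 0 0.0003 0" --pt "0 0 0 0" --pt "0 0 0 0"

```text
t: 18.03
position: [0.6234, 0.2693, 0.027]
ee_rot: [0.0, 0.0, 1.0, 0.0]
ft_force: [-1.6, -0.4, 3.9]
finger_gap: 0.0519
```

Contact with the floor. Release and retreat.

Emit:
move_arm --pt "0 0 0 0" --pt "0 0 0 0" --pt "0 0 0 0" --pt "0 0 0 0" --pt "0 0 0 0" --pt "0 0 0 0" --pt "0 0 0 0" --jaw 0.9

```text
t: 18.62
position: [0.6233, 0.2691, 0.0266]
ee_rot: [-0.0, 0.0, 1.0, -0.0]
ft_force: [-0.2, 0.1, 0.3]
finger_gap: 0.0846
```

Emit:
move_arm --pt "0 0 -0.01 0" --pt "0 0 -0.02 0" --pt "0 0 -0.03 0" --pt "0 0 -0.03 0" --pt "0 0 -0.03 0" --pt "0 0 -0.03 0" --pt "0.01 0.02 -0.02 0" --pt "0.02 0.03 0 0" --pt "0.02 0.03 0 0" --pt "0.02 0.03 0 0" --pt "0.02 0.03 0 0" --pt "0.02 0.03 0 0"

```text
t: 19.62
position: [0.5124, 0.4405, 0.1977]
ee_rot: [0.0, 0.001, 1.0, 0.0]
ft_force: [0.7, 0.1, -0.5]
finger_gap: 0.0845
```

Emit:
move_arm --pt "0.02 0.03 0 0" --pt "0.02 0.03 0 0" --pt "0.02 0.03 0 0" --pt "0 0 0 0" --pt "0 0 0 0"

```text
t: 20.03
position: [0.4515, 0.5313, 0.197]
ee_rot: [-0.0, -0.002, 1.0, 0.0]
ft_force: [0.0, -0.7, 0.2]
finger_gap: 0.0843
```

Run:
```python
from h import *
print(telemetry.sense()['position'],telemetry.sense()['ft_force'],telemetry.sense()['finger_gap'])
c=cam('top');save('t7.png',c['img']);W=world(c)
def m(n,x,y,r,a,b):
    d=np.hypot(W[...,0]-x,W[...,1]-y);k=(d<r)&(W[...,2]>a)&(W[...,2]<b);p=W[k]
    print(n,k.sum(),np.round(p.mean(0),4) if len(p) else '', np.round(cv2.minEnclosingCircle(p[:,:2].astype(np.float32))[0],4) if len(p)>3 else '')
    return p
m('f1',.489,.125,.04,.035,.05);m('f2',.494,.0034,.04,.035,.05);m('f3old',.488,-.1166,.03,.02,.05)
p=m('rub tray',.6234,.269,.04,.0465,.056)
A=np.c_[p[:,:2]-p[:,:2].mean(0),np.ones(len(p))];print('tilt',np.linalg.lstsq(A,p[:,2],rcond=None)[0])
m('cup',.6234,.269,.04,.035,.056);m('reel',.6194,.0755,.06,.034,.05);m('box',.6273,-.0754,.075,.036,.05);m('loupe',.7502,.0297,.03,.03,.05);m('cap',.595,-.295,.03,.112,.14);m('green',.696,-.302,.03,.07,.2);m('red',.39,-.1235,.04,.03,.07)
```

```text
[0.45146207 0.53134967 0.19698511] [ 0.04066029 -0.69115948  0.17942431] 0.08433271229032972
f1 713 [0.4893 0.1252 0.0428] [0.4892 0.1255]
f2 691 [0.4941 0.0035 0.0429] [0.4941 0.0033]
f3old 0  
rub tray 418 [0.6214 0.267  0.0487] [0.6209 0.2686]
tilt [ 0.00511242 -0.00477113  0.04867469]
cup 773 [0.6209 0.2654 0.046 ] [0.6218 0.2676]
reel 2207 [0.6195 0.0754 0.0399] [0.6195 0.0759]
box 3162 [ 0.6274 -0.0755  0.0418] [ 0.6279 -0.0755]
loupe 393 [0.7501 0.0298 0.0395] [0.751  0.0293]
cap 302 [ 0.5943 -0.2956  0.1185] [ 0.5949 -0.2964]
green 396 [ 0.6945 -0.2994  0.0976] [ 0.6969 -0.3023]
red 778 [ 0.3902 -0.1232  0.0426] [ 0.3896 -0.1233]
```

View pics/t7.png

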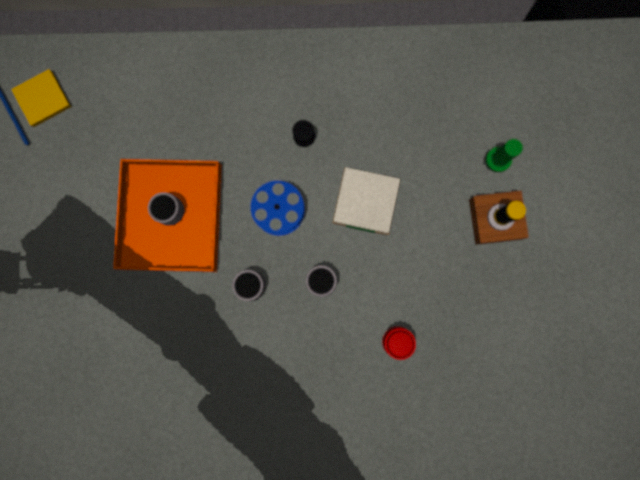

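The soft foot stands level in the tray (164,208), the gauge is back in its stand (510,212), and everything else is unmoved. I'll hand it in.

```bash
python3 -c "
from h import *
print(finish_job())"
```

```text
the job is handed in; nothing more can be done
None
```

The job is done and handed in at about 20 s of the 72 s allowed; `finish_job()` gave no verdict.

- **Pressing:** The first foot I pressed, the one nearest the stand, was the soft one. It took about 2.8 N at 5.6 mm of travel and about 7.2 N at 13.6 mm. That puts the pin about 4.8 mm in and the rubber about 8.8 mm in. Sound rubber would already have given about 6.4 N at 5.6 mm. The other two feet were therefore not pressed.
- **Gauge:** It is back upright in its stand, with the cap top at 0.1185 m as at the start and the cap within about 1 mm of its first position.
- **Soft foot:** It stands on the tray floor about 7 mm from the tray's centre, tilted less than 0.01 rad.
- **Everything else:** The other two feet, reel, film box, magnifier and both look-alikes measure within about 1 mm of where they started. The arm is clear of everything.

The wrist force reading has about 0.5 N of noise, so the pressing forces are approximate. The rubber and pin depths are worked out from arm travel and force, not measured directly. No check failed.

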